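# Test the latching stop of the wheel-truing drive

### The arm

A 6-joint arm with a two-finger parallel gripper is mounted at the origin on the work surface. World frame = base frame: x ahead of the robot, y to its left, z up, the work surface at z = 0. Lengths are in m, angles in rad, forces in N, time in s.
With the tool pointing down it reaches from about 0.4 to 0.825 m from the base axis. Payload 7 kg.
Tool frame: the origin (TCP) lies on the centre line of the jaws, within the pads' length; the fingertips stand tip_reach ahead of it and the grasp point (between the pads) is the TCP (tip_reach is the distance from the TCP to the fingertips, in m); z points along the fingers, y is the line along which they close (so a half turn about z gives the same grasp; the last joint's range is limited). The gripper opens to 88 mm and grips with 3 to 60 N. Pads are 19 mm wide; open, the fingers measure 130 mm over their backs; the gripper's body (78 mm by 193 mm) begins 47 mm behind the grasp point.
Start: joints at [-0.89, 0.359, 0.012, 0, -1.224, -0.288], TCP at [0.258, -0.624, 0.246] pointing down, gripper open.
Joint ranges: [-3.07, 3.07], [-1.43, 2.12], [-1.02, 1.25], [-3.03, 1.67], [-3.05, -0], [-3.03, 3.03]. Speed limits (rad/s): [2.39, 2.39, 3.01, 3.14, 3.14, 3.14].

### API

Orientations are given as [roll, pitch, yaw] about the fixed x, y, z axes, in that order (R = Rz(yaw) Ry(pitch) Rx(roll)).
In Python, from station import get_state, grab_frame, calibration, job_done, find_in, mark_of, tip_reach gives the robot as it stands.
- The arm moves only by the shell command python3 -m handwheel 'ROWS' [OPENING] [FORCE]. ROWS is JSON, a list of rows, each an object with "delta_pos": the shift along the world's x, y, z in units of 30 mm (1.0 is 30 mm), a list of three; "dr": the turn, a rotation vector about the world's x, y, z in degrees, a list of three. In form: [{"delta_pos": [tx, ty, tz], "dr": [rx, ry, rz]}, ...]. A call has 1 to 10 rows; each row shifts and turns the commanded pose from where the row before left it; what a row does not reach is not made up. A row lasts 1/10 s, in which the tool goes at most 50 mm and 8.59 degrees, less where a joint would pass 70% of its speed; a pose out of reach is approached as far as the arm can. A call is refused whole if a number of a shift passes 1 or a number of a turn 8.59, either way. A call with a gripper value outside its range is refused whole. OPENING is the closure, from -1 (fully open) to 1 (shut), set as the call begins (- or left out, the last holds). The fingers move at their own pace and stop on an object; FORCE is the grip in N (left out, the last holds). Time passes only in rows, so rows that do not move let the fingers close. It gives the time, the measured TCP pose, the force, the opening and the grip force at its end, in the units of the state.
- get_state(): the state, without advancing time (a new reading comes with each control period).
- grab_frame(name): name is "scene" or "side" or "wrist"; returns the picture (384x512x3 uint8, red, green, blue); there is no depth.
- calibration(name): a dict with "fx", "fy", "cx", "cy" (pixels), "extrinsics" (4x4, takes a point from world to camera coordinates). Camera axes: x right, y down, z forward; pixel columns grow to the right and rows downward; lengths in m; the calibration is good to about 2 mm. A picture is of the moment at which its call begins: read the wrist's pose just before it. calibration takes no time and is no camera call; for the wrist camera it gives the pose at the moment of the call.
- job_done(): hands the job in; it is judged then, once.
Trained networks look in the newest picture that a camera, given by its name, has taken for a name from the list of things; names that differ only in an ending like _2 or _b are one class to them, and where a whole thing is asked for, a point or a joint stands for the part that bears it (a point fixed in the world has none). Each returns a list of dicts, best first, with "conf" (0 to 1); they miss things now and then, are a little off and sometimes report something else, mostly with a low value. They report only what shows in the picture. A call takes as long as a camera call. They do not tell look-alikes from the thing itself.
- find_in(camera, query): "location" ([column, row] in pixels, amid what is visible of it).
- mark_of(camera, query): "location" ([column, row] in pixels: a listed point, or the origin of a listed thing).
The state is a dict: "t": time; "q": joint angles; "qd": joint speeds; "joint_efforts": joint torques, N m; "eef_pos": TCP position; "ee_rot": TCP orientation; "force": force on the tool from outside, world axes, zero at the start; "moment": the same for the moment, N m; "width": finger opening in m; "gripper_force": force on a finger pad.
Only numpy, scipy, OpenCV 4.12 (cv2) and the standard library are available. Lean on these libraries where they do the work, as an engineer would, in place of code of your own. Each camera call takes 0.05 s, during which the arm holds its last target. There are 200 camera calls.

### The job

Test the stop of the wheel-truing drive with your fingertips: push the mushroom button that has a raised grip bar across its top fully in so that it latches down, then push the bar round clockwise (seen from above) until the button springs back out. After that press the plain smooth mushroom button on the other box well in to re-arm the drive, and let it come back up. Only push: do not pinch the grip bar, and leave the loose tools and parts on the bench where they are.

Things in the scene. Friction and masses are not known exactly. Their poses are not given: they have to be found in the camera images.
- stop_station: Grey box (110 x 110 mm, 70 mm tall, bolted down) that carries the latching stop button: a red mushroom head 68 mm across with a straight grip bar standing on it, right across. Origin under the box's centre, on the button's axis; z up; at rest the bar runs along its y.
- stop_bar_top (a point): Middle of the grip bar's top face, on the head's axis, 132 mm above the bench when out. z up, y along the bar; moves and turns with the head. Bar 68 mm long (34 either side), 14 mm wide (top 4.5 mm: 11 wide), 19 mm high above the shallow dome. Pushing its +y end towards +x, or its -y end towards -x, turns it clockwise seen from above.
- stop (a joint): How far the stop button is pressed in, m: 0 out, 0.012 fully in. Spring of about 4 N rising to 8 N; it catches at about 0.0095, and when let go it then stays down at about 0.0075. It stays so until turned.
- stop_twist (a joint): Clockwise turn of the stop head, rad: 0 at rest, end stop at 1.0. It turns against a weak return spring (about 0.08 N m or less). When the latched head has been turned by 0.5 to 0.65 it springs out (about 7 mm up), and turns back to 0 when let go. The head does not come out by pulling.
- reset_button_top (a point): The plain re-arm button: a smooth red mushroom dome 68 mm across, without a bar, on a second, identical grey box. This point is the top of the dome on its vertical axis, 120 mm above the bench when out; z up.
- reset_button (a joint): How far the plain button is pressed in, m: 0 out, 0.008 fully in. Spring of about 4 N rising to 7 N; springs back by itself.
- nipple_pot: Bystander: loose small open steel cup, 44 mm across, 45 mm tall. Origin at the centre of its underside. Leave it alone.
- wrench: Bystander: loose spanner, 150 mm long, lying flat. Origin at the centre of its underside. Leave it alone.
- grease_tub: Bystander: loose closed tub, 68 mm across, 60 mm tall. Origin at the centre of its underside. Leave it alone.
- lube_bottle: Bystander: loose squeeze bottle, 48 mm across, 140 mm tall. Origin at the centre of its underside. Leave it alone.
- cassette: Bystander: loose stack of bicycle sprockets, 100 mm across, 35 mm tall, lying flat. Origin at the centre of its underside. Leave it alone.
- pedal: Bystander: loose bicycle pedal, 90 x 100 mm, 24 mm thick, with its axle pointing along its y. Origin at the centre of its underside. Leave it alone.
- screwdriver: Bystander: loose screwdriver, 190 mm long, lying flat. Origin at the centre of its underside. Leave it alone.
Things that resemble listed ones, but are neither listed nor needed, are in the scene too. Leave any pink look-alike of the part that bears reset_button_top alone.

How it is judged:
On the way, in this order (a step that is already met when the one before it is completed fails the run):
1. the stop button is pressed in and stays in, not turned (value of joint stop above 0.006 m and value of joint stop_twist below 0.25 rad), for 0.2 s.
2. the pressed-in head is turned clockwise (value of joint stop above 0.005 m and value of joint stop_twist above 0.35 rad).
3. the stop button has sprung out again (value of joint stop below 0.0025 m), for 0.1 s.
4. the plain button is pressed well in (value of joint reset_button above 0.0055 m), for 0.05 s.
At the end, for the whole second after the job is handed in: The stop button is out (within 2 mm) and turned back (within 0.15 rad), and the plain button is out (within 1.5 mm), after press, clockwise twist, release and re-arm press in that order (value of joint stop below 0.002 m and value of joint stop_twist below 0.15 rad and value of joint reset_button below 0.0015 m); the robot touches nothing.
It fails at once if the grip bar is pinched from both sides (contact force between each of stop_twist_c0, stop_twist_c1 and the fingers above 2 N or contact force between each of stop_twist_c2, stop_twist_c3 and the fingers above 2 N).
It fails at once if a loose tool or part on the bench is lifted, carried or shoved more than 30 mm (distance of any of nipple_pot, wrench, grease_tub, lube_bottle, cassette, pedal, screwdriver from where it was at the start of the episode above 0.03 m).
It also fails if it takes over 48 s, if anything falls off the work surface, if the arm or the gripper's body presses on something with over 40 N, if the wrist force passes 120 N, or if a joint passes its speed limit or range.

## Working session

There is one attempt and no reset: what is moved stays moved. The work goes in short steps, Python scripts to look and compute and a shell command to move; the robot and the scene stay as the last step left them, time stands still between calls to the robot, and variables do not carry over. Pictures are saved under pics/ and viewed, at most 10 in all, crops included, and the job is handed in when it is done.

```bash
mkdir -p pics
cat > h.py <<'E'
import numpy as np, cv2
from station import *
def ray(cam,px,z):
    c=calibration(cam);E=np.array(c["extrinsics"]);R,t=E[:3,:3],E[:3,3]
    d=R.T@np.array([(px[0]-c["cx"])/c["fx"],(px[1]-c["cy"])/c["fy"],1]);o=-R.T@t
    return o+d*(z-o[2])/d[2]
def snap(cam,n):
    im=grab_frame(cam);cv2.imwrite(f"pics/{n}.png",im[:,:,::-1]);return im
E
python3 - <<'E'
from h import *
np.set_printoptions(precision=4,suppress=True)
a=snap("scene","scene0");b=snap("side","side0")
cv2.imwrite("pics/both.png",cv2.resize(np.vstack([a,b])[:,:,::-1],None,fx=.78,fy=.78))
print(get_state(),tip_reach if not callable(tip_reach) else tip_reach())
for cam in("scene","side"):
  for q,z in(("stop_bar_top",.132),("reset_button_top",.12),("stop_station",0)):
    for r in mark_of(cam,q)[:4]: print(cam,q,r,ray(cam,r["location"],z))
E
```

```text
{'t': 0.1, 'q': array([-0.8899,  0.3593,  0.0112, -0.0003, -1.2241, -0.2881]), 'qd': array([-0.0001, -0.002 ,  0.0025,  0.0015, -0.0001, -0.0003]), 'joint_efforts': array([ -0.001 , -58.4162,  29.3752,   7.0154,   0.0101,  -0.0001]), 'eef_pos': array([ 0.2582, -0.6232,  0.2447]), 'ee_rot': array([ 3.1401, -0.0001, -2.7489]), 'force': array([-0.6904, -0.8706,  0.1253]), 'moment': array([0.0101, 0.0272, 0.0419]), 'gripper_force': 0.0, 'width': 0.08777315108077768} 0.019
scene stop_bar_top {'location': [212.6, 150.8], 'conf': 0.68} [ 0.5106 -0.1459  0.132 ]
scene stop_bar_top {'location': [294.7, 233.0], 'conf': 0.4} [0.5648 0.2192 0.132 ]
scene reset_button_top {'location': [293.2, 231.8], 'conf': 0.94} [0.5562 0.2069 0.12  ]
scene reset_button_top {'location': [404.7, 195.7], 'conf': 0.69} [0.2743 0.3037 0.12  ]
scene reset_button_top {'location': [376.3, 281.5], 'conf': 0.59} [0.5317 0.4084 0.12  ]
scene stop_station {'location': [217.0, 184.3], 'conf': 0.86} [ 0.5001 -0.1576  0.    ]
side stop_bar_top {'location': [265.2, 173.3], 'conf': 0.67} [ 0.4898 -0.0045  0.132 ]
side stop_bar_top {'location': [266.9, 142.9], 'conf': 0.5} [ 0.5092 -0.1351  0.132 ]
side reset_button_top {'location': [219.3, 237.1], 'conf': 0.96} [0.5574 0.2221 0.12  ]
side reset_button_top {'location': [206.8, 313.8], 'conf': 0.91} [0.5306 0.4118 0.12  ]
side reset_button_top {'location': [338.4, 287.3], 'conf': 0.63} [0.2734 0.2967 0.12  ]
side stop_station {'location': [265.8, 170.9], 'conf': 0.91} [ 0.5117 -0.1542  0.    ]
side stop_station {'location': [289.2, 211.3], 'conf': 0.36} [0.4116 0.0028 0.    ]
```

View pics/both.png

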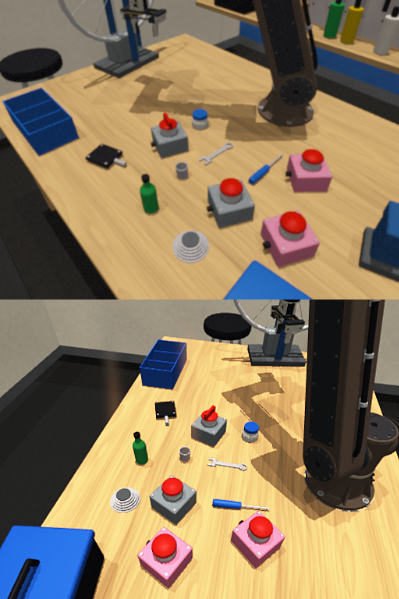

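The scene shows the barred grey stop at about (0.51, -0.145). The plain grey button is at about (0.557, 0.215), and the other two boxes are pink look-alikes. Next I shut the fingers and go over the stop for a close look.

```bash
python3 -m handwheel '[{"delta_pos":[0,0,1],"dr":[0,0,0]},{"delta_pos":[0.2,0.6,1],"dr":[0,0,0]},{"delta_pos":[0.5,0.9,0.3],"dr":[0,0,0]},{"delta_pos":[0.5,0.9,0],"dr":[0,0,0]},{"delta_pos":[0.5,0.9,0],"dr":[0,0,0]},{"delta_pos":[0.5,0.9,0],"dr":[0,0,0]},{"delta_pos":[0.5,0.9,0],"dr":[0,0,0]},{"delta_pos":[0.5,0.9,0],"dr":[0,0,0]},{"delta_pos":[0.5,0.9,0],"dr":[0,0,0]},{"delta_pos":[0.5,0.9,0],"dr":[0,0,0]}]' 1 20
python3 -m handwheel '[{"delta_pos":[0.6,1,0],"dr":[0,0,0]},{"delta_pos":[0.6,1,0],"dr":[0,0,0]},{"delta_pos":[0.6,1,0],"dr":[0,0,0]},{"delta_pos":[0.6,1,0],"dr":[0,0,0]},{"delta_pos":[0.6,1,0],"dr":[0,0,0]},{"delta_pos":[0.6,0.5,0],"dr":[0,0,0]},{"delta_pos":[0,0,0],"dr":[0,0,0]},{"delta_pos":[0,0,0],"dr":[0,0,0]}]'
python3 - <<'E'
from h import *
np.set_printoptions(precision=4,suppress=True)
print(get_state()["eef_pos"],get_state()["ee_rot"],get_state()["width"])
snap("wrist","w0")
for q,z in(("stop_bar_top",.132),("stop_station",0)):
  for r in mark_of("wrist",q)[:2]: print(q,r,ray("wrist",r["location"],z))
E
```

```text
t: 1.4
eef_pos: [0.3848, -0.3884, 0.3148]
ee_rot: [-3.141, 0.0, -2.749]
force: [-0.1, -0.0, -0.3]
width: 0.0134
gripper_force: 0.0
t: 2.2
eef_pos: [0.4925, -0.2242, 0.3145]
ee_rot: [3.141, -0.0, -2.748]
force: [-0.0, 0.2, -0.2]
width: 0.0005
gripper_force: 0.0
[ 0.4925 -0.2242  0.3145] [ 3.1415 -0.0003 -2.7476] 0.0005219269695823886
stop_bar_top {'location': [314.2, 219.3], 'conf': 0.97} [ 0.5079 -0.1483  0.132 ]
stop_station {'location': [296.4, 184.3], 'conf': 0.95} [ 0.507  -0.1502  0.    ]
```

View pics/w0.png

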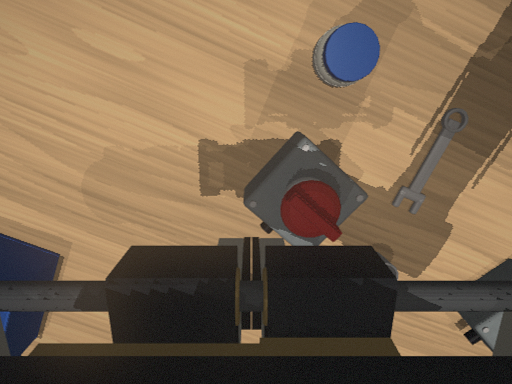

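The wrist picture shows the stop head at about (312, 208), with the bar running from about (293, 188) to (337, 240). The loose parts are clear of it.

Run:
```python
from h import *
np.set_printoptions(precision=4,suppress=True)
im=cv2.imread("pics/w0.png")
cv2.imwrite("pics/w0c.png",cv2.resize(im[120:260,230:390],None,fx=4,fy=4,interpolation=cv2.INTER_CUBIC))
for p in((293,188),(337,240),(300,133),(367,197),(245,197)):print(p,ray("wrist",p,.132 if p[1] in(188,240) else .07))
```

```text
(293, 188) [ 0.4859 -0.1824  0.132 ]
(337, 240) [ 0.5196 -0.1164  0.132 ]
(300, 133) [ 0.4373 -0.1879  0.07  ]
(367, 197) [ 0.4752 -0.0819  0.07  ]
(245, 197) [ 0.5312 -0.2167  0.07  ]
```

View pics/w0c.png

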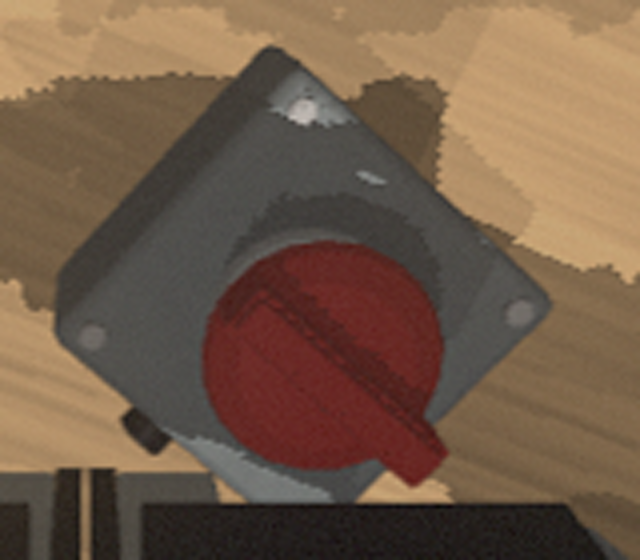

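```bash
python3 -m handwheel '[{"delta_pos":[0.1,0.6,-0.2],"dr":[0,0,7]},{"delta_pos":[0.1,0.6,-0.5],"dr":[0,0,7]},{"delta_pos":[0.1,0.6,-0.8],"dr":[0,0,7]},{"delta_pos":[0.1,0.6,-0.8],"dr":[0,0,7]},{"delta_pos":[0.1,0.1,-0.8],"dr":[0,0,0]},{"delta_pos":[0,0,-0.8],"dr":[0,0,0]},{"delta_pos":[0,0,-0.8],"dr":[0,0,0]},{"delta_pos":[0,0,-0.3],"dr":[0,0,0]},{"delta_pos":[0,0,0],"dr":[0,0,0]}]'
python3 - <<'E'
from h import *
np.set_printoptions(precision=4,suppress=True)
print(get_state()["eef_pos"],get_state()["ee_rot"])
a=snap("scene","s1");b=snap("side","d1")
f=lambda im,x,y:cv2.resize(im[y-50:y+50,x-65:x+65,::-1],None,fx=4.4,fy=3*4.4/4.4 if 0 else 4.4,interpolation=cv2.INTER_CUBIC)[60:350]
cv2.imwrite("pics/c1.png",np.vstack([f(a,212,150),f(b,267,143)]))
E
```

```text
t: 3.25
eef_pos: [0.5065, -0.1502, 0.1637]
ee_rot: [3.14, -0.002, -2.261]
force: [0.1, 0.2, -0.3]
width: 0.0004
gripper_force: 0.0
[ 0.5065 -0.1502  0.1637] [ 3.1399 -0.0016 -2.2611]
```

View pics/c1.png

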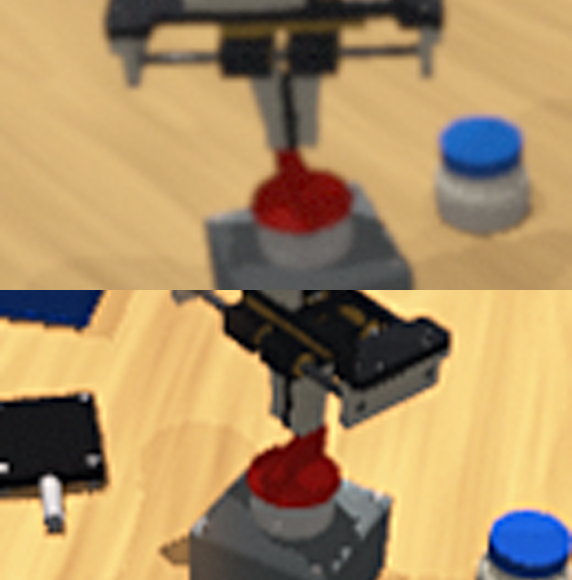

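Both crops show the shut fingertips centred just above the bar, so I press straight down.

```bash
python3 -m handwheel '[{"delta_pos":[0,0,-0.3],"dr":[0,0,0]},{"delta_pos":[0,0,-0.2],"dr":[0,0,0]},{"delta_pos":[0,0,-0.15],"dr":[0,0,0]},{"delta_pos":[0,0,-0.1],"dr":[0,0,0]},{"delta_pos":[0,0,-0.08],"dr":[0,0,0]},{"delta_pos":[0,0,0],"dr":[0,0,0]}]'
```

```text
t: 3.95
eef_pos: [0.508, -0.1497, 0.1401]
ee_rot: [-3.14, 0.0, -2.26]
force: [-0.7, 0.6, 7.6]
width: 0.0005
gripper_force: 3.4
```

```bash
python3 -m handwheel '[{"delta_pos":[0,0,-0.04],"dr":[0,0,0]},{"delta_pos":[0,0,0],"dr":[0,0,0]},{"delta_pos":[0,0,0.5],"dr":[0,0,0]},{"delta_pos":[0,0,0.5],"dr":[0,0,0]},{"delta_pos":[-0.4,0.64,0],"dr":[0,0,0]},{"delta_pos":[-0.4,0.64,0],"dr":[0,0,0]},{"delta_pos":[0,0,0],"dr":[0,0,0]}]'
python3 - <<'E'
from h import *
np.set_printoptions(precision=4,suppress=True)
print(get_state()["eef_pos"],get_state()["ee_rot"])
a=snap("scene","s2");b=snap("side","d2");w=snap("wrist","w2")
f=lambda im,x,y:cv2.resize(im[y-45:y+35,x-50:x+50,::-1],None,fx=4,fy=4,interpolation=cv2.INTER_CUBIC)[60:]
cv2.imwrite("pics/c2.png",np.hstack([np.vstack([f(a,212,150),f(b,267,143)]),cv2.resize(w[:,:,::-1],(400,520))]))
E
```

```text
t: 4.65
eef_pos: [0.4819, -0.1099, 0.1684]
ee_rot: [3.141, 0.0, -2.259]
force: [-0.2, -0.5, 0.6]
width: 0.0005
gripper_force: 0.0
[ 0.4819 -0.1099  0.1684] [ 3.1409  0.0003 -2.2593]
```

View pics/c2.png

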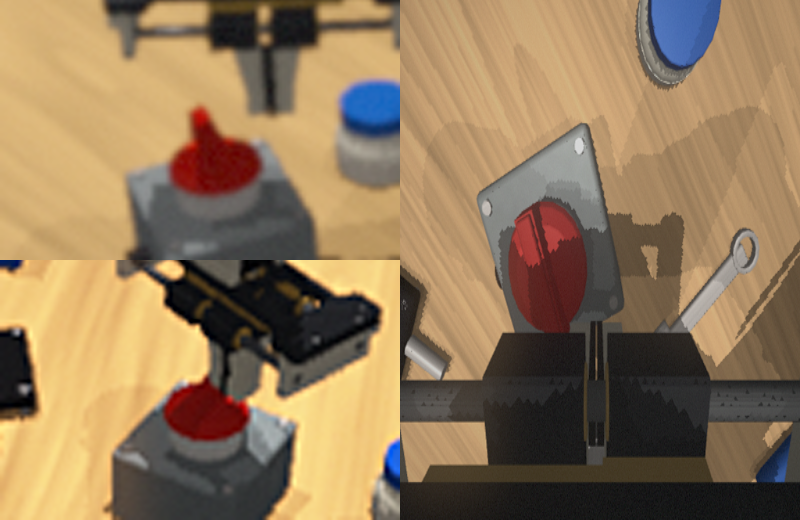

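The fingertip is beside the near end of the bar, on the side that turns it clockwise, and it clears the bar. I descend beside it next.

```bash
python3 -m handwheel '[{"delta_pos":[0,0,-0.4],"dr":[0,0,0]},{"delta_pos":[0,0,-0.4],"dr":[0,0,0]},{"delta_pos":[0,0,-0.36],"dr":[0,0,0]},{"delta_pos":[0,0,0],"dr":[0,0,0]}]'; python3 -m handwheel '[{"delta_pos":[0.15,0,0],"dr":[0,0,0]},{"delta_pos":[0.15,0,0],"dr":[0,0,0]},{"delta_pos":[0.15,0,0],"dr":[0,0,0]},{"delta_pos":[0,0,0],"dr":[0,0,0]}]'
```

```text
t: 5.2
eef_pos: [0.482, -0.1115, 0.1312]
ee_rot: [3.139, -0.003, -2.261]
force: [-0.5, -0.4, -0.4]
width: 0.0005
gripper_force: 0.0
t: 5.6
eef_pos: [0.4977, -0.1111, 0.1339]
ee_rot: [-3.141, 0.0, -2.26]
force: [0.4, -0.3, -0.2]
width: 0.0002
gripper_force: 0.0
```

```bash
python3 -m handwheel '[{"delta_pos":[0.15,0,0],"dr":[0,0,0]},{"delta_pos":[0.15,0,0],"dr":[0,0,0]},{"delta_pos":[0,0,0],"dr":[0,0,0]}]'
python3 - <<'E'
from h import *
a=snap("scene","s3");b=snap("side","d3")
f=lambda im,x,y:cv2.resize(im[y-45:y+35,x-50:x+50,::-1],None,fx=4,fy=4,interpolation=cv2.INTER_CUBIC)
cv2.imwrite("pics/c3.png",np.hstack([f(a,212,150),f(b,267,143)]))
E
```

```text
t: 5.9
eef_pos: [0.5064, -0.1111, 0.1336]
ee_rot: [-3.142, 0.0, -2.26]
force: [-0.7, 0.2, -2.0]
width: 0.0002
gripper_force: 0.5
```

View pics/c3.png

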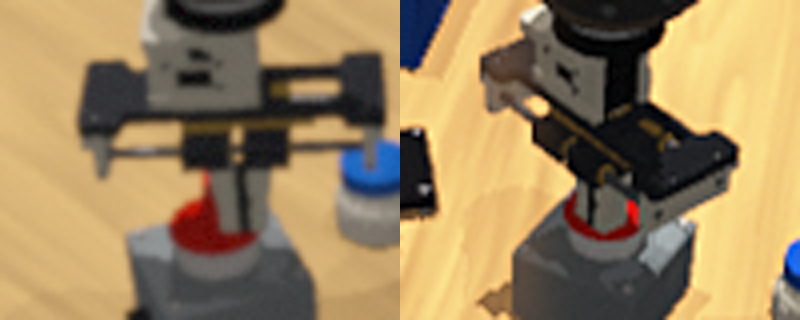

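The fingers are against the bar and the head is turning, so I keep pushing.

```bash
python3 -m handwheel '[{"delta_pos":[0.15,0,0],"dr":[0,0,0]},{"delta_pos":[0.15,0,0],"dr":[0,0,0]},{"delta_pos":[0,0,0],"dr":[0,0,0]}]';  python3 -m handwheel '[{"delta_pos":[0.15,0,0],"dr":[0,0,0]},{"delta_pos":[0.1,-0.05,0],"dr":[0,0,0]},{"delta_pos":[0,0,0],"dr":[0,0,0]}]'
python3 - <<'E'
from h import *
a=snap("scene","s4");b=snap("side","d4")
f=lambda im,x,y:cv2.resize(im[y-45:y+35,x-50:x+50,::-1],None,fx=4,fy=4,interpolation=cv2.INTER_CUBIC)
cv2.imwrite("pics/c4.png",np.hstack([f(a,212,150),f(b,267,143)]))
E
```

```text
t: 6.3
eef_pos: [0.5155, -0.111, 0.1336]
ee_rot: [-3.141, 0.0, -2.26]
force: [-2.1, 1.4, -0.4]
width: 0.0005
gripper_force: 1.3
t: 6.6
eef_pos: [0.5227, -0.1128, 0.1335]
ee_rot: [3.142, -0.0, -2.26]
force: [-2.3, 1.5, 0.0]
width: 0.0006
gripper_force: 1.3
```

View pics/c4.png

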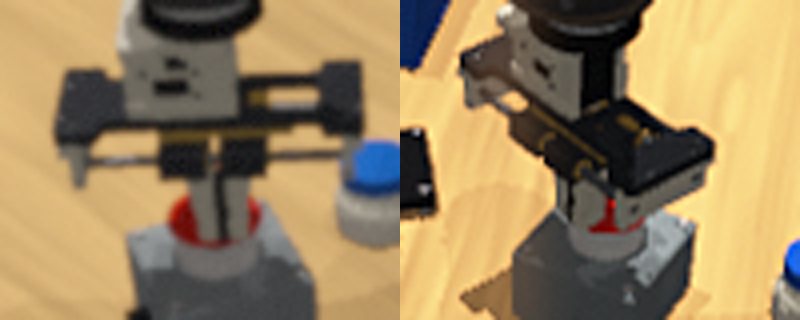

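```bash
python3 -m handwheel '[{"delta_pos":[0.1,-0.05,0],"dr":[0,0,0]},{"delta_pos":[0.1,-0.06,0],"dr":[0,0,0]},{"delta_pos":[0,0,0],"dr":[0,0,0]}]';  python3 -m handwheel '[{"delta_pos":[0.1,-0.07,0],"dr":[0,0,0]},{"delta_pos":[0,0,0],"dr":[0,0,0]}]'
python3 - <<'E'
from h import *
a=snap("scene","s5");b=snap("side","d5");w=snap("wrist","w5")
f=lambda im,x,y:cv2.resize(im[y-45:y+35,x-50:x+50,::-1],None,fx=4,fy=4,interpolation=cv2.INTER_CUBIC)[60:]
cv2.imwrite("pics/c5.png",np.hstack([np.vstack([f(a,212,150),f(b,267,143)]),cv2.resize(w[:,:,::-1],(400,520))]))
E
```

```text
t: 7.0
eef_pos: [0.5286, -0.1161, 0.1336]
ee_rot: [3.141, 0.0, -2.26]
force: [-3.0, 3.1, 0.6]
width: 0.0
gripper_force: 1.8
t: 7.2
eef_pos: [0.5302, -0.1177, 0.1332]
ee_rot: [3.139, -0.001, -2.261]
force: [-7.2, 8.2, 2.7]
width: 0.0007
gripper_force: 4.4
```

View pics/c5.png

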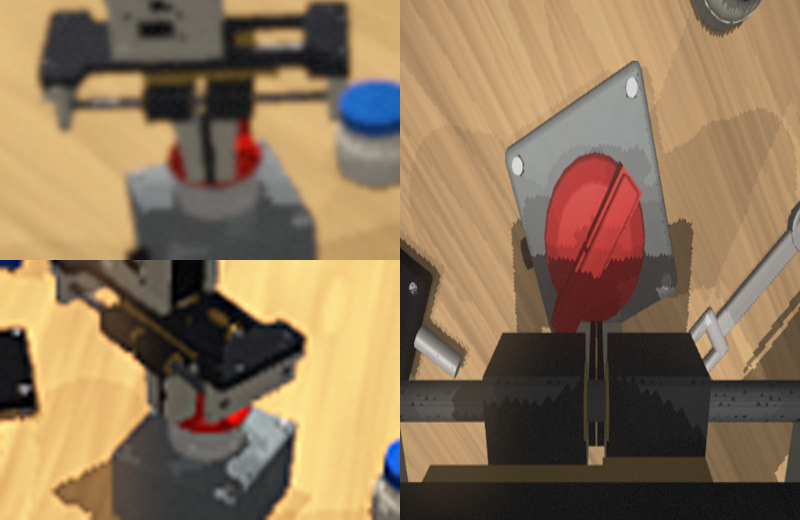

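The head hit its end stop, since the force rose sharply and the bar is turned well clockwise. The neck is also taller now, so it has sprung out. I back off, lift, and go towards the plain grey button.

```bash
python3 -m handwheel '[{"delta_pos":[-0.2,0.15,0],"dr":[0,0,0]},{"delta_pos":[-0.3,0.15,0],"dr":[0,0,0]},{"delta_pos":[-0.4,0.1,0],"dr":[0,0,0]},{"delta_pos":[-0.5,0.2,0],"dr":[0,0,0]},{"delta_pos":[-0.5,0.2,0],"dr":[0,0,0]},{"delta_pos":[0,0,0.5],"dr":[0,0,0]},{"delta_pos":[0,0,1],"dr":[0,0,0]},{"delta_pos":[0,0,1],"dr":[0,0,0]},{"delta_pos":[0,0,1],"dr":[0,0,0]},{"delta_pos":[0,0.4,1],"dr":[0,0,0]}]'
python3 -m handwheel '[{"delta_pos":[0.3,0.9,0],"dr":[0,0,0]},{"delta_pos":[0.4,0.9,0],"dr":[0,0,0]},{"delta_pos":[0.4,0.9,0],"dr":[0,0,0]},{"delta_pos":[0.4,0.9,0],"dr":[0,0,0]},{"delta_pos":[0.4,0.9,0],"dr":[0,0,0]},{"delta_pos":[0.3,0.8,0],"dr":[0,0,0]},{"delta_pos":[0.3,0.5,0],"dr":[0,0,0]},{"delta_pos":[0,0,0],"dr":[0,0,0]},{"delta_pos":[0,0,0],"dr":[0,0,0]}]'
python3 - <<'E'
from h import *
np.set_printoptions(precision=4,suppress=True)
a=snap("scene","s6");b=snap("side","d6");w=snap("wrist","w6")
for cam in("wrist","side","scene"):
  for q,z in(("reset_button_top",.12),("stop_bar_top",.132)):
    for r in mark_of(cam,q)[:3]: print(cam,q,r,ray(cam,r["location"],z))
f=lambda im,x,y:cv2.resize(im[y-45:y+35,x-50:x+50,::-1],None,fx=4,fy=4,interpolation=cv2.INTER_CUBIC)[60:]
cv2.imwrite("pics/c6.png",np.hstack([np.vstack([f(a,212,150),f(b,267,143)]),cv2.resize(w[:,:,::-1],(400,520))]))
E
```

```text
t: 8.35
eef_pos: [0.4736, -0.0828, 0.2702]
ee_rot: [-3.141, 0.0, -2.261]
force: [0.7, 0.9, 0.3]
width: 0.0006
gripper_force: 0.0
t: 9.25
eef_pos: [0.5491, 0.0917, 0.2685]
ee_rot: [3.142, -0.0, -2.26]
force: [0.1, 0.9, -0.6]
width: 0.0004
gripper_force: 0.0
side reset_button_top {'location': [220.0, 237.0], 'conf': 0.85} [0.5559 0.2215 0.12  ]
side reset_button_top {'location': [207.8, 308.6], 'conf': 0.72} [0.5319 0.4007 0.12  ]
side reset_button_top {'location': [336.3, 289.4], 'conf': 0.64} [0.2775 0.3027 0.12  ]
side stop_bar_top {'location': [268.7, 142.7], 'conf': 0.52} [ 0.5041 -0.1372  0.132 ]
side stop_bar_top {'location': [263.3, 174.0], 'conf': 0.35} [ 0.4943 -0.0007  0.132 ]
scene reset_button_top {'location': [296.5, 232.2], 'conf': 0.77} [0.5517 0.2126 0.12  ]
scene reset_button_top {'location': [374.3, 282.8], 'conf': 0.69} [0.5371 0.4077 0.12  ]
scene stop_bar_top {'location': [213.9, 148.6], 'conf': 0.53} [ 0.5017 -0.1518  0.132 ]
```

View pics/c6.png

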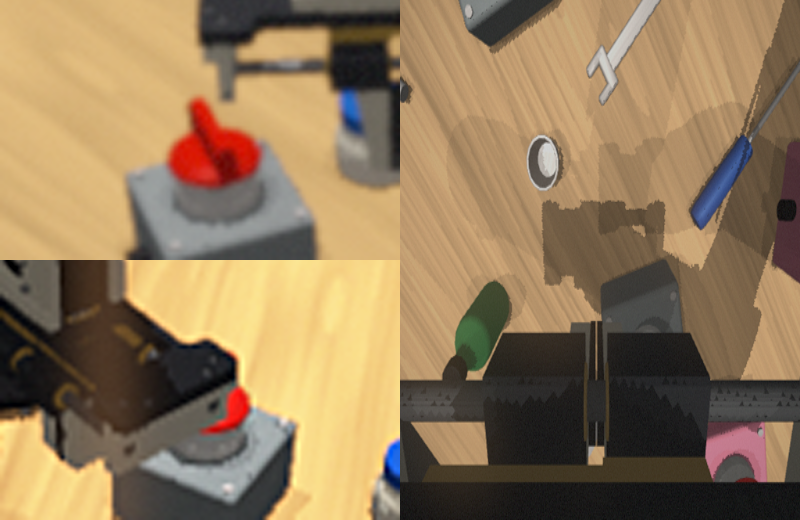

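```bash
python3 -m handwheel '[{"delta_pos":[0,0.7,0],"dr":[0,0,0]},{"delta_pos":[0.1,0.9,0],"dr":[0,0,0]},{"delta_pos":[0.1,0.9,-0.3],"dr":[0,0,0]},{"delta_pos":[0,0.9,-0.6],"dr":[0,0,0]},{"delta_pos":[0,0.7,-0.9],"dr":[0,0,0]},{"delta_pos":[0,0,-0.9],"dr":[0,0,0]},{"delta_pos":[0,0,-0.8],"dr":[0,0,0]},{"delta_pos":[0,0,-0.4],"dr":[0,0,0]},{"delta_pos":[0,0,0],"dr":[0,0,0]}]'
python3 - <<'E'
from h import *
a=snap("scene","s7");b=snap("side","d7")
f=lambda im,x,y:cv2.resize(im[y-50:y+50,x-50:x+50,::-1],None,fx=4,fy=3,interpolation=cv2.INTER_CUBIC)
cv2.imwrite("pics/c7.png",np.vstack([np.hstack([f(a,294,222),f(b,219,230)]),np.hstack([f(a,212,150),f(b,267,143)])]))
print(get_state()["eef_pos"])
E
```

```text
t: 10.6
eef_pos: [0.5546, 0.2143, 0.1501]
ee_rot: [3.141, -0.003, -2.26]
force: [0.5, 0.3, -0.3]
width: 0.0006
gripper_force: 0.0
[0.55596756 0.21499807 0.1525719 ]
```

View pics/c7.png

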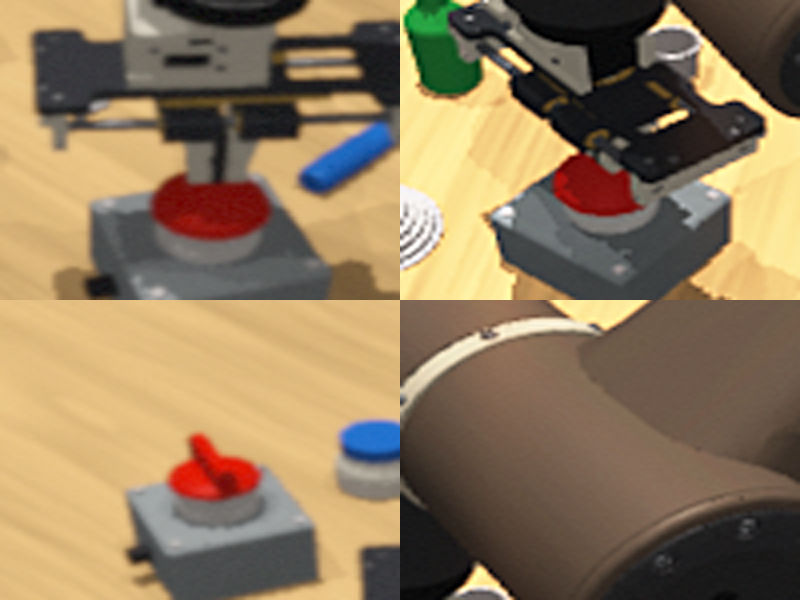

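The tip is over the plain grey dome, and the stop bar is back parallel to its box and out. I press.

```bash
python3 -m handwheel '[{"delta_pos":[0,0,-0.3],"dr":[0,0,0]},{"delta_pos":[0,0,-0.2],"dr":[0,0,0]},{"delta_pos":[0,0,-0.12],"dr":[0,0,0]},{"delta_pos":[0,0,-0.08],"dr":[0,0,0]},{"delta_pos":[0,0,0],"dr":[0,0,0]},{"delta_pos":[0,0,0],"dr":[0,0,0]}]'
```

```text
t: 11.3
eef_pos: [0.556, 0.2153, 0.1316]
ee_rot: [-3.141, 0.002, -2.26]
force: [-0.2, 0.2, 6.3]
width: 0.0004
gripper_force: 3.2
```

```bash
python3 -m handwheel '[{"delta_pos":[0,0,-0.05],"dr":[0,0,0]},{"delta_pos":[0,0,-0.03],"dr":[0,0,0]},{"delta_pos":[0,0,0],"dr":[0,0,0]}]'; python3 -m handwheel '[{"delta_pos":[0,0,0.5],"dr":[0,0,0]},{"delta_pos":[0,0,0.8],"dr":[0,0,0]},{"delta_pos":[0,0,1],"dr":[0,0,0]},{"delta_pos":[0,0,1],"dr":[0,0,0]},{"delta_pos":[0,0,0.5],"dr":[0,0,0]},{"delta_pos":[0,0,0],"dr":[0,0,0]},{"delta_pos":[0,0,0],"dr":[0,0,0]}]'
```

```text
t: 11.6
eef_pos: [0.5561, 0.2153, 0.1309]
ee_rot: [-3.14, 0.002, -2.259]
force: [-5.7, -1.7, 18.7]
width: 0.0001
gripper_force: 9.4
t: 12.3
eef_pos: [0.555, 0.2148, 0.2419]
ee_rot: [3.141, -0.0, -2.26]
force: [-0.7, 0.0, -0.8]
width: 0.0008
gripper_force: 0.0
```

The force jumped to 18.7 N, so the plain button reached its bottom stop. The tool is now clear of everything, and I hand in.

```bash
python3 -c "
from station import *
print(job_done())"
```

```text
the job is handed in; nothing more can be done
None
```

The job is handed in, though no verdict came back: I pressed the stop button in until it latched, pushed the bar clockwise until the head sprang out and turned back, pressed the plain grey button to its bottom stop, and lifted clear with no loose parts touched that I could see.

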